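Send the welding carrier through the spark gate to the first station

ROBOT

A 6-joint arm with a two-finger parallel gripper is mounted at the origin on the work surface. World frame = base frame: x ahead of the robot, y to its left, z up, the work surface at z = 0. Lengths are in m, angles in rad, forces in N, time in s.
With the tool pointing down it reaches from about 0.225 to 0.875 m from the base axis. Payload 3.4 kg.
Tool frame: the origin (TCP) lies midway between the tips of the shut fingers; the grasp point (between the pads) lies 19 mm behind it (manip.tcp_to_grasp is the distance from the TCP to the grasp point, in m); x points along the fingers, y is the direction in which the jaws open and shut, and the axes are right-handed (so a half turn about x gives the same grasp; the last joint's range is limited). The gripper opens to 85 mm and grips with 20 to 120 N. Pads are 22 mm wide; open, the fingers measure 114 mm over their backs; the gripper's body (76 mm by 85 mm) begins 54 mm behind the grasp point. The pads swing forward as they close: fully open they stand 13 mm farther back than shut.
Start: joints at [1.152, 0.276, 1.505, -0, 1.361, -0.121], TCP at [0.169, 0.55, 0.231] pointing down, gripper open.
Joint ranges: [-2.89, 2.89], [-0.75, 2.08], [0.22, 2.7], [-1.18, 4.32], [0.11, 2.71], [-2.7, 2.7]. Speed limits (rad/s): [2.57, 2.57, 3.14, 3.14, 3.14, 3.14].

INTERFACE

Orientations are given as a unit quaternion [w, x, y, z].
In Python, from rig import readout, eyes, job, manip gives the robot as it stands. The module is installed in compiled form; this text tells all that it offers.
- The arm moves only by the tool carry_out, never from a script. Its argument "deltas" is one flat list of numbers, 7 for each row, row after row: the shift along the tool's x, y, z scaled (see below), then the turn, a rotation vector about the tool's x, y, z scaled (see below), then the opening, from -1 (shut) to 1 (fully open). In form: [dx, dy, dz, ax, ay, az, grip, dx, dy, dz, ax, ay, az, grip, ...]. A call has 1 to 10 rows; each row shifts and turns the commanded pose from where the row before left it, along the tool's axes as they then stand; what a row does not reach is not made up. The controller multiplies each number of a shift by 60 mm and each number of a turn by 4 degrees. A row lasts 1/8 s, in which the tool goes at most 62.5 mm and 10.7 degrees, less where a joint would pass 70% of its speed; a pose out of reach is approached as far as the arm can. A call with a number of a shift or a turn outside -1 to 1 is refused whole. A call with a gripper value outside its range is refused whole. The fingers move at their own pace and stop on an object; "newtons" is the grip in N (left out, the last holds). Time passes only in rows, so rows that do not move let the fingers close. It gives the time, the measured TCP pose, the force and the opening at its end, in the units of the state.
- readout.get_state(): the state, without advancing time (a new reading comes with each control period).
- eyes.get_image(name): name is "side" or "top"; returns a dict with "color" (480x640x3 uint8, red, green, blue), "z_map" (480x640 float32, m along the optical axis (not along the pixel's ray), 0 where there is no reading), "mtx" (3x3 intrinsics, pixels), "origin" and "orientation" of the camera in the world. Camera axes: x right, y down, z forward; pixel columns grow to the right and rows downward; lengths in m; the calibration is good to about 2 mm. A picture is of the moment at which its call begins.
- job.sign_off(): hands the job in, once; it reports no verdict.
The state is a dict: "clock": time; "qpos": joint angles; "qd": joint speeds; "effort": joint torques, N m; "position": TCP position; "ee_rot": TCP orientation; "contact_force": force on the tool from outside, world axes, zero at the start; "moment": the same for the moment, N m; "width": finger opening in m.
Only numpy, scipy, OpenCV 4.12 (cv2) and the standard library are available. Lean on these libraries where they do the work, as an engineer would, in place of code of your own. Each camera call takes 0.05 s, during which the arm holds its last target.

TASK

First swing the spark gate fully open by pushing it away from the carrier, so that it stands alongside the rail on the far side; only then push the carrier with the clamped steel box along the rail through the open gateway until it snaps into the first station beyond it, not the second. Leave the gate open, let go of everything, and leave the other things on the bench where they are.

Things in the scene. Friction and masses are not known exactly. Their poses are not given: they have to be found in the camera images.
- rail: Fixed rail unit: grey base plate 150 x 640 x 10 mm with two steel guide rails along it; place and heading vary. Origin: on the bench, mid-width, in the gate plane. Its y axis is the carrier's direction of travel, x points to the far side, z up. The plate spans y = -0.29 to +0.35 m. All fixed parts are below 45 mm but the gate's hinge post (14 mm across, 178 mm tall).
- carrier (a joint): Carrier position along the rail, m, growing in the travel direction: its centre is at rail y = value - 0.16. Seated in the first station at 0.270, in the second at 0.410. Starts at 0 to 0.06; its front edge meets the shut gate at 0.107; end stops at -0.03 and 0.43. A spring plunger below snaps between a station's cross bars: about 8 N to push in or out, 2 N elsewhere.
- carrier_grip (a point): On the axis of the carrier's upright steel grip post (20 mm across), 15 mm below its top (160 mm above the bench). The carrier: steel plate 110 (across) x 100 (along) x 14 mm, top at 48 mm, bearing a clamped dark steel box 66 x 66 x 42 mm (clamp top 117 mm high). From its centre the post is 36 mm to the rear (rail -y) and 40 mm to rail -x. A pointer nose sticks out mid-edge at -x.
- gate (a joint): Spark gate angle, rad: 0 = shut across the rail, 1.57 = parallel to the rail on its far side, 1.75 = its stop. It swings away from the carrier, over the stations (its handle moves to rail +y, then +x), and stays where it is left. Starts at 0 to 0.2.
- gate_handle (a point): On the axis of the gate's upright round handle (16 mm across, from 135 to 210 mm above the bench), 20 mm below its top. The gate is an aluminium panel 166 mm wide, 6 mm thick, 45 to 140 mm above the bench; the handle stands on its free edge, at the robot's side of the rail when shut.
- gate_hinge (a point): Point on the gate's vertical hinge axis, 190 mm above the bench (level with the gate_handle point), at rail x = +0.088, y = 0. The handle circles it at 160 mm radius.
- station1 (a point): First station beyond the gateway, 110 mm past the gate plane, mid-rail, 48 mm above the bench (the carrier's plate top): the carrier's centre belongs over it. Marked by a dark steel tab (22 x 12 mm, 40 mm tall) beside the rail at the robot's side, which the carrier's pointer nose then faces, and by two small cross bars between the rails.
- station2 (a point): The same point of the second station, 140 mm farther along, with an identical tab and bars. Not the target.
- offcuts: Bystander, to be left alone: a stack of four bright square-cut steel offcuts, about 110 x 95 x 24 mm. Origin at the centre of its underside.
- tube_piece: Bystander, to be left alone: an open sheet-steel box being made, 120 x 90 x 50 mm, dark steel. Origin at the centre of its underside.
- spray_can: Bystander, to be left alone: an upright spray can, 64 mm across, 150 mm tall. Origin at the centre of its underside.
- chip_hammer: Bystander, to be left alone: a chipping hammer lying flat, wooden handle, about 220 x 110 x 26 mm. Origin at the centre of its underside.
- bar_clamp: Bystander, to be left alone: an orange bar clamp lying flat, about 250 x 105 x 26 mm. Origin at the centre of its underside.
- angle_block: Bystander, to be left alone: a steel angle block, L-shaped, 100 x 100 x 78 mm. Origin at the centre of its underside.
- wire_brush: Bystander, to be left alone: a wire brush lying bristles up, 140 x 28 x 34 mm. Origin at the centre of its underside.

How it is judged:
By the outcome, as a careful person would: the job done as asked, in the order asked, and still so for the second after the job is handed in, with the robot touching nothing.
It also fails if it takes over 48 s, if anything falls off the work surface, if the arm or the gripper's body presses on something with over 40 N, if the wrist force passes 120 N, or if a joint passes its speed limit or range.

## Working session

There is one attempt and no reset: what is moved stays moved. The work goes in short steps, Python scripts to look and compute and a tool call to move; the robot and the scene stay as the last step left them, time stands still between calls to the robot, and variables do not carry over. Pictures are saved under pics/ and viewed, and the job is handed in when it is done.

Besides the shell and the picture viewer there is one more tool, called by a JSON object that holds its "name" and its "arguments", one argument or row to a line. carry_out: Moves the arm, as the interface text tells. Its arguments: {"type":"object","properties":{"deltas":{"type":"array"},"newtons":{"type":"number"}},"required":["deltas"]}

```bash
mkdir -p pics
cat > h.py <<'E'
import numpy as np,cv2
from rig import readout,eyes,job,manip
from scipy.spatial.transform import Rotation as R
def rot(q): return R.from_quat([q[1],q[2],q[3],q[0]]).as_matrix()
def grab(n,name):
    d=eyes.get_image(n); cv2.imwrite(f'pics/{name}.png',d['color'][:,:,::-1]); np.savez(f'{name}.npz',**d); return d
def cloud(d):
    K=d['mtx'];z=d['z_map'];v,u=np.mgrid[:480,:640]
    P=np.stack([(u-K[0,2])/K[0,0]*z,(v-K[1,2])/K[1,1]*z,z],-1)
    W=P@rot(d['orientation']).T+np.array(d['origin']); W[z==0]=np.nan; return W
E
python3 - <<'E'
from h import *
for n in('top','side'):
    d=grab(n,n+'0'); print(d['origin'],d['orientation'],d['mtx'])
print(readout.get_state(), manip.tcp_to_grasp)
E
```

```text
[ 0.30550203 -0.00313625  1.57166608] [ 0.06627209 -0.69961538  0.70852379 -0.06434578] [[589.72850666   0.         326.54972266]
 [  0.         589.72850666 243.09569612]
 [  0.           0.           1.        ]]
[ 0.21695159 -0.56111207  0.86137928] [-0.33807736  0.90183032 -0.25161828  0.09536253] [[493.95466583   0.         320.28421201]
 [  0.         493.95466583 237.87242026]
 [  0.           0.           1.        ]]
{'clock': 0.1, 'qpos': array([ 1.15200937e+00,  2.76537751e-01,  1.50600362e+00,  2.23447769e-05,
        1.36070901e+00, -1.21005439e-01]), 'qd': array([ 0.0009517 , -0.00148416, -0.00276502, -0.00049298, -0.00184716,
        0.00014955]), 'effort': array([ 1.11528261e-03, -4.17697692e+01, -2.46405548e+01, -3.00394340e-04,
        5.84016481e-03,  1.99274479e-05]), 'position': array([0.16851278, 0.54926095, 0.23052396]), 'ee_rot': array([ 0.69911931,  0.10433189,  0.69944675, -0.10545753]), 'contact_force': array([ 0.90723345, -0.00712925, -0.39585244]), 'moment': array([-0.00498135, -0.06394429, -0.00080816]), 'width': 0.08542988436340225} 0.0187
```

View pics/top0.png

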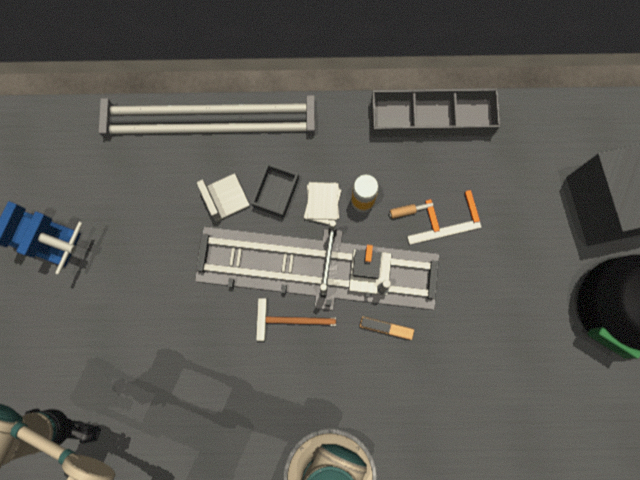

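View pics/side0.png

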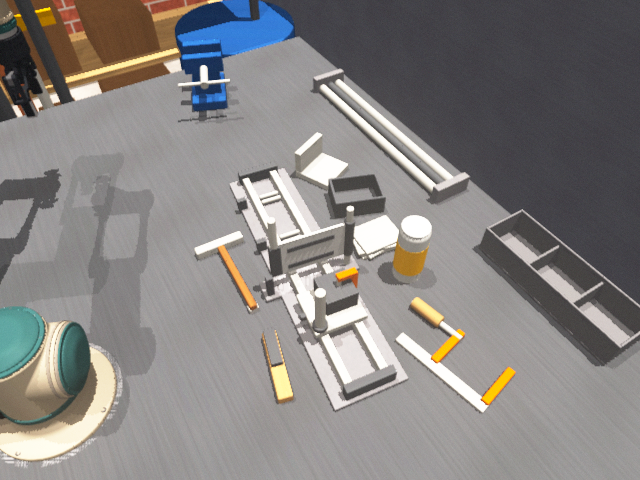

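Run:
```python
from h import *
C={}
for n in('top','side'):
    d=dict(np.load(n+'0.npz')); W=cloud(d); C[n]=W
    z=W[...,2]
    m=(z>0.006)&(z<0.05)&(W[...,0]>0.2)&(W[...,0]<.6)&(abs(W[...,1])<.5)
    print(n,'table z',np.nanmedian(z[(abs(W[...,1])<.4)&(W[...,0]<.6)&(W[...,0]>.2)]))
    mm=(m).astype(np.uint8)
    k,l,s,c=cv2.connectedComponentsWithStats(mm)
    i=1+np.argmax(s[1:,4]); P=W[l==i][:,:2].astype(np.float32)
    print(cv2.minAreaRect(P),len(P))
    for lo,hi in((.15,.165),(.17,.185),(.195,.22),(.125,.148)):
        q=((z>lo)&(z<hi)&(W[...,0]>.2)&(W[...,0]<.7)&(abs(W[...,1])<.4)).astype(np.uint8)
        k,l,s,c=cv2.connectedComponentsWithStats(q)
        for j in range(1,k):
            if s[j,4]>3: print(lo,hi,s[j],c[j].round(1),W[l==j].mean(0).round(4),W[l==j].std(0).round(4))
d=dict(np.load('top0.npz'));cv2.imwrite('pics/topz.png',cv2.resize(d['color'][200:330,180:450,::-1],None,fx=2.9,fy=2.9,interpolation=cv2.INTER_CUBIC))
```

```text
top table z 0.0023273722529042473
((0.5093365907669067, 0.02648302912712097), (0.650449812412262, 0.18156251311302185), 89.28736114501953) 10179
0.15 0.165 [357 192  12   7  33] [363.4 194.3] [ 0.6933 -0.094   0.1526] [0.0046 0.0081 0.0019]
0.15 0.165 [370 194   4   3   6] [371.  194.8] [ 0.6916 -0.1128  0.153 ] [0.0018 0.003  0.0018]
0.15 0.165 [330 226   6   4  10] [332.4 227.4] [ 0.6097 -0.0158  0.1547] [0.0018 0.0043 0.0041]
0.15 0.165 [382 280   9   8  55] [386.  283.6] [ 0.4689 -0.1427  0.1598] [0.0051 0.0051 0.0028]
0.17 0.185 [330 221   6   7  33] [332.4 223.8] [ 0.6139 -0.0157  0.1773] [0.0042 0.0036 0.0032]
0.195 0.22 [320 284   7   7  40] [322.9 287.2] [0.4564 0.0087 0.2104] [0.004  0.0041 0.0038]
0.125 0.148 [355 193  22   9  78] [364.8 197.2] [ 0.6896 -0.0984  0.1381] [0.0046 0.0157 0.0055]
0.125 0.148 [369 193   4   1   4] [370.5 193. ] [ 0.698  -0.1122  0.1465] [0.0004 0.0028 0.0014]
0.125 0.148 [323 224  14  61 170] [328.7 252. ] [ 0.5512 -0.0059  0.1401] [0.0442 0.0076 0.0042]
0.125 0.148 [382 286   6   4  10] [384.1 287.9] [ 0.4611 -0.14    0.1357] [0.002  0.0038 0.
[... 587 characters left out ...]
39 0.1574] [0.0042 0.0027 0.0045]
0.15 0.165 [315 288  11  13 114] [320.  293.6] [ 0.4699 -0.1454  0.1585] [0.0052 0.0052 0.0031]
0.17 0.185 [347 206   7   8  50] [350.  209.4] [ 0.6155 -0.0172  0.1764] [0.0037 0.0039 0.0031]
0.17 0.185 [268 230   9   8  47] [272.2 233.7] [0.4567 0.0036 0.1775] [0.0044 0.0027 0.0042]
0.195 0.22 [267 217   9  12  88] [270.9 222.2] [0.4577 0.0063 0.206 ] [0.0043 0.0043 0.0047]
0.125 0.148 [268 217  87  37 679] [311.8 235.4] [ 0.5365 -0.0059  0.1357] [0.0541 0.0091 0.0057]
0.125 0.148 [399 225  18  22 182] [406.7 237.7] [ 0.6908 -0.1071  0.1365] [0.004  0.0131 0.0061]
0.125 0.148 [315 298  11  10  81] [320. 303.] [ 0.4675 -0.1495  0.1366] [0.005  0.0032 0.0066]
```

View pics/topz.png

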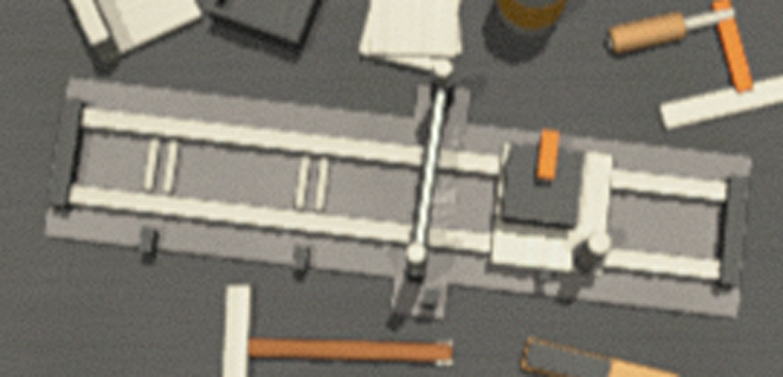

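```bash
cat >> h.py <<'E'
def ray(d,u,v,z):
    K=d['mtx'];r=rot(d['orientation'])@np.array([(u-K[0,2])/K[0,0],(v-K[1,2])/K[1,1],1]);o=np.array(d['origin'])
    return o+r*(z-o[2])/r[2]
def proj(d,p):
    q=rot(d['orientation']).T@(np.array(p)-np.array(d['origin'])); q=d['mtx']@q; return q[:2]/q[2]
E
python3 - <<'E'
from h import *
d=dict(np.load('top0.npz'))
c=[ray(d,180+x/2.9,200+y/2.9,.01) for x,y in((70,80),(750,158),(735,316),(47,235))]
c=np.array(c)[:,:2];print(c)
# rail corners local: far-end +x: (.075,.35),(.075,-.29),(-.075,-.29),(-.075,.35)
L=np.array([(.075,.35),(.075,-.29),(-.075,-.29),(-.075,.35)])
lc=L-L.mean(0);cc=c-c.mean(0)
th=np.arctan2((lc[:,0]*cc[:,1]-lc[:,1]*cc[:,0]).sum(),(lc*cc).sum())
Rm=np.array([[np.cos(th),-np.sin(th)],[np.sin(th),np.cos(th)]])
t=c.mean(0)-Rm@L.mean(0);print('th',np.degrees(th),'t',t,'res',c-(L@Rm.T+t))
h=Rm@[.088,0]+t;print('hinge',h)
for n,hp in(('top',(.4564,.0087)),('side',(.457,.0055))):
    print('handle local',Rm.T@(np.array(hp)-t))
for gp in((.469,-.1427),(.4695,-.1455)):
    l=Rm.T@(np.array(gp)-t);print('grip local',l,'carrier val',l[1]+.036+.16)
print('hinge meas local',Rm.T@(np.array([.6145,-.0165])-t))
# rails fit from both
for n in('top','side'):
    W=cloud(dict(np.load(n+'0.npz')));l=(W[...,:2]-t)@Rm
    m=(W[...,2]>.025)&(W[...,2]<.038)&(l[...,0]>.03)&(l[...,0]<.06)&(l[...,1]>.03)&(l[...,1]<.3)
    if m.sum()>50: print(n,m.sum(),np.polyfit(l[m][:,1],l[m][:,0],1))
for p in [(*(Rm@[0,.11]+t),.048),(*(Rm@[-.12,0]+t),.19)]:print(p)
E
```

```text
[[ 0.64481938  0.33046486]
 [ 0.56276469 -0.30088749]
 [ 0.41737502 -0.28038215]
 [ 0.49944317  0.34783912]]
th -7.42375987905925 t [ 0.52722436 -0.00548995] res [[-0.00199869 -0.00142087]
 [-0.00136101  0.00186209]
 [ 0.00199196  0.00298641]
 [ 0.00136774 -0.00342763]]
hinge [ 0.61448671 -0.01686015]
handle local [-0.07206412  0.00492001]
handle local [-0.07105569  0.00182436]
grip local [-0.04000783 -0.1435829 ] carrier val 0.052417103514156294
grip local [-0.03915024 -0.14629482] carrier val 0.04970517745610786
hinge meas local [0.08796664 0.00035885]
top 508 [-0.00016734  0.03728852]
side 456 [0.00153352 0.03746384]
(np.float64(0.5414371103403113), np.float64(0.10358799579414145), 0.048)
(np.float64(0.408230240115135), np.float64(0.010014870780529643), 0.19)
```

Run:
```python
from h import *
s=readout.get_state();M=rot(s['ee_rot']);print(M.round(3),s['position'])
d=dict(np.load('top0.npz'))
t=np.array([.5272,-.0055]);a=np.radians(-7.42);Rm=np.array([[np.cos(a),-np.sin(a)],[np.sin(a),np.cos(a)]])
yaw=np.degrees(np.arctan2(M[1,1],M[0,1]));print('yaw tool y',yaw)
W=cloud(d);l=(W[...,:2]-t)@Rm
m=(W[...,2]>.03)&(l[...,0]>.078)&(l[...,0]<.2)&(l[...,1]>-.1)&(l[...,1]<.3)
m[:230,325:340]=0
i=np.argsort(l[...,0][m])[:8];print(l[m][i],W[...,2][m][i])
```

```text
[[-0.001  0.293  0.956]
 [-0.002  0.956 -0.293]
 [-1.    -0.002 -0.   ]] [0.16851278 0.54926095 0.23052396]
yaw tool y 72.93811822922807
[[ 0.07810577 -0.00419652]
 [ 0.07814427 -0.00223339]
 [ 0.0782177  -0.00178238]
 [ 0.07840574 -0.00185306]
 [ 0.07856602 -0.00470583]
 [ 0.07857974 -0.0043734 ]
 [ 0.07858259 -0.00481889]
 [ 0.07870233  0.00090501]] [0.13797316 0.05986996 0.12381218 0.11045445 0.07255974 0.11103978
 0.0591877  0.14440265]
```

{"name": "carry_out", "arguments": {
  "deltas": [-0.04,-0.6,0.6,0,0,0,0,-0.04,-0.6,0.6,0,0,0,0,-0.04,-0.6,0.6,0,0,0,0,-0.04,-0.6,0.6,0,0,0,0,-0.04,-0.6,0.6,0,0,0,0,-0.04,-0.6,0.6,0,0,0,0,-0.04,-0.6,0.6,0,0,0,0,-0.04,-0.6,0.6,0,0,0,0,-0.04,-0.6,0.6,0,0,0,0,-0.04,-0.6,0.6,0,0,0,0]
}}

```text
clock: 1.35
position: [0.4076, 0.0984, 0.2552]
ee_rot: [0.699, 0.105, 0.699, -0.105]
contact_force: [0.6, 0.9, 0.1]
width: 0.0424
```

{"name": "carry_out", "arguments": {
  "deltas": [0,-0.6,0.6,0,0,0,0,0,-0.3,0.3,-0.7,0,0,0,0,0,0,-0.7,0,0,0,0,0,0,-0.75,0,0,0,0,0,0,0,0,0,0,0,0,0,0,0,0,0]
}}

```text
clock: 2.1
position: [0.4428, 0.0325, 0.2551]
ee_rot: [0.705, 0.052, 0.705, -0.052]
contact_force: [-0.2, -0.2, 0.8]
width: 0.0431
```

```bash
cat > s.py <<'E'
from h import *
import sys
s=readout.get_state();M=rot(s['ee_rot']);p=s['position']
t=np.array([.5272,-.0055]);a=np.radians(-7.42);Rm=np.array([[np.cos(a),-np.sin(a)],[np.sin(a),np.cos(a)]])
print('clk',s['clock'],'pos',p.round(4),'local',(Rm.T@(p[:2]-t)).round(4),'yaw',np.degrees(np.arctan2(M[1,1],M[0,1])).round(2),'tilt',M[:,0].round(3),'F',np.round(s['contact_force'],1),'w',round(s['width'],4),'q',s['qpos'].round(2))
if len(sys.argv)>1:
    T=np.array([float(x) for x in sys.argv[1:4]]); print('units',(M.T@(T-p)/.06).round(3))
E
python3 s.py .457 .006 .25
```

```text
clk 2.1 pos [0.4428 0.0325 0.2551] local [-0.0886  0.0268] yaw 81.5 tilt [-0.  0. -1.] F [-0.2 -0.2  0.8] w 0.0431 q [-0.08  0.06  1.72  0.    1.36 -1.51]
units [ 0.085 -0.403  0.299]
```

{"name": "carry_out", "arguments": {
  "deltas": [0,-0.4,0.3,0,0,0,0,0.5,0,0,0,0,0,0,0.5,0,0,0,0,0,0,0.5,0,0,0,0,0,-0.1,0,0,0,0,0,0,-0.2,0,0,0,0,0,0,-0.2]
}}

```text
clock: 2.85
position: [0.4581, 0.0061, 0.1663]
ee_rot: [0.706, 0.052, 0.705, -0.052]
contact_force: [0.1, 0.6, 0.4]
width: 0.0344
```

```bash
python3 s.py .457 .006 .165
python3 - <<'E'
from h import *
d=grab('side','side1')
cv2.imwrite('pics/side1z.png',cv2.resize(d['color'][100:350,180:480,::-1],None,fx=2.4,fy=2.4))
E
```

```text
clk 2.85 pos [0.4581 0.0061 0.1663] local [-0.07    0.0026] yaw 81.54 tilt [ 0.002 -0.    -1.   ] F [0.1 0.6 0.4] w 0.0344 q [-0.14  0.15  1.85  0.    1.14 -1.56]
units [ 0.021 -0.004 -0.018]
```

View pics/side1z.png

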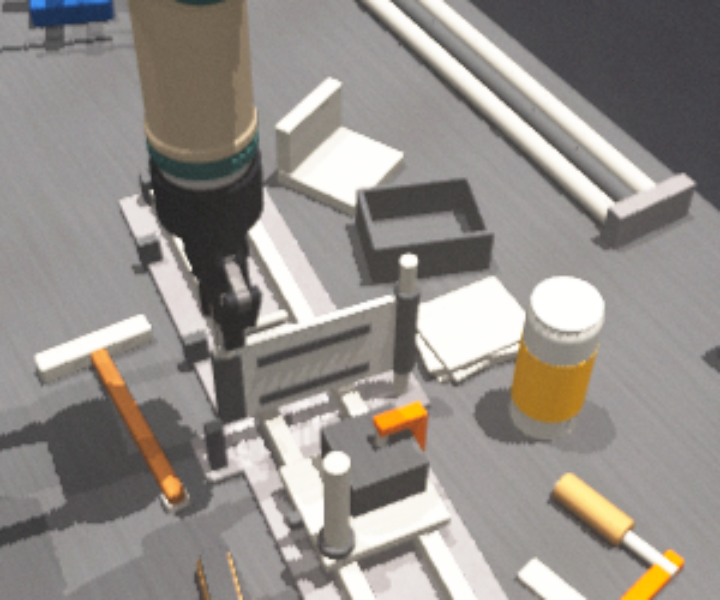

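The fingers straddle the handle at about (230,300) in the crop, above the panel top. I'll now swing the gate along its arc.

{"name": "carry_out", "arguments": {
  "deltas": [0,0.186,0.006,1,0,0,-0.2,0,0.186,0.006,1,0,0,-0.2,0,0.186,0.006,1,0,0,-0.2,0,0.186,0.006,1,0,0,-0.2,0,0.186,0.006,1,0,0,-0.2,0,0.186,0.006,1,0,0,-0.2,0,0.186,0.006,1,0,0,-0.2,0,0.186,0.006,1,0,0,-0.2]
}}

```text
clock: 3.9
position: [0.4942, 0.0867, 0.1668]
ee_rot: [0.664, 0.245, 0.663, -0.245]
contact_force: [-0.7, 0.3, -0.4]
width: 0.0342
```

```bash
python3 s.py
python3 - <<'E'
import numpy as np
for g in(33,65,97): print(g,.088-.16*np.cos(np.radians(g)),.16*np.sin(np.radians(g)))
E
```

```text
clk 3.9 pos [0.4942 0.0867 0.1668] local [-0.0447  0.0872] yaw 49.42 tilt [ 0.002 -0.    -1.   ] F [-0.7  0.3 -0.4] w 0.0342 q [ 0.04  0.21  1.76 -0.    1.17 -0.83]
33 -0.046187290871267855 0.08714224560240434
65 0.02038107812148808 0.145009245925864
97 0.10749909494482357 0.15880738426261154
```

{"name": "carry_out", "arguments": {
  "deltas": [0,0.186,0.006,1,0,0,-0.2,0,0.186,0.006,1,0,0,-0.2,0,0.186,0.006,1,0,0,-0.2,0,0.186,0.006,1,0,0,-0.2,0,0.186,0.006,1,0,0,-0.2,0,0.186,0.006,1,0,0,-0.2,0,0.186,0.006,1,0,0,-0.2,0,0.186,0.006,1,0,0,-0.2]
}}

```text
clock: 4.9
position: [0.5675, 0.1358, 0.1668]
ee_rot: [0.57, 0.419, 0.57, -0.418]
contact_force: [-0.5, -0.7, 0.1]
width: 0.0343
```

```bash
python3 s.py; python3 -c "
from h import *
d=grab('side','side2')"
```

```text
clk 4.9 pos [0.5675 0.1358 0.1668] local [0.0217 0.1453] yaw 17.41 tilt [ 0.001  0.    -1.   ] F [-0.5 -0.7  0.1] w 0.0343 q [ 0.12  0.33  1.59  0.    1.22 -0.19]
```

View pics/side2.png

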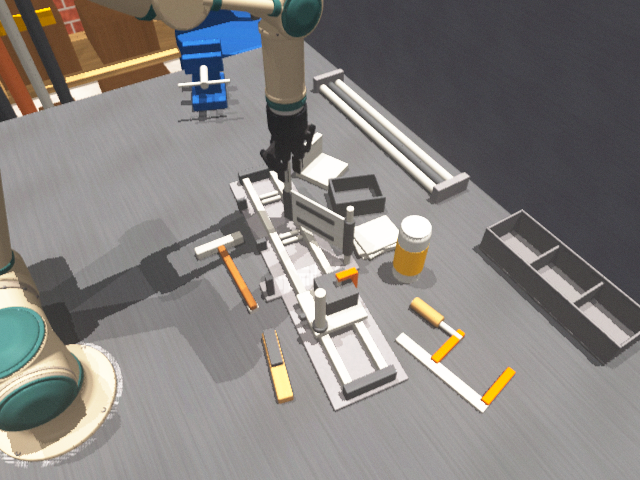

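The panel runs from hinge (350,230) to the handle between the fingers at (288,180), so the gate is following. I'll carry on to about 97°.

{"name": "carry_out", "arguments": {
  "deltas": [0,0.186,0.006,1,0,0,-0.2,0,0.186,0.006,1,0,0,-0.2,0,0.186,0.006,1,0,0,-0.2,0,0.186,0.006,1,0,0,-0.2,0,0.186,0.006,1,0,0,-0.2,0,0.186,0.006,1,0,0,-0.2,0,0.186,0.006,1,0,0,-0.2,0,0.186,0.006,1,0,0,-0.2,0,0,0,0,0,0,-0.2]
}}

```text
clock: 6.08
position: [0.6561, 0.1378, 0.1663]
ee_rot: [0.434, 0.559, 0.433, -0.558]
contact_force: [0.7, -0.1, -0.1]
width: 0.0345
```

```bash
python3 s.py; python3 -c "
from h import *
d=grab('side','side3')"
```

```text
clk 6.075 pos [0.6561 0.1378 0.1663] local [0.1094 0.1588] yaw -14.39 tilt [ 0.002  0.    -1.   ] F [ 0.7 -0.1 -0.1] w 0.0345 q [ 0.1   0.46  1.39 -0.    1.3   0.35]
```

View pics/side3.png

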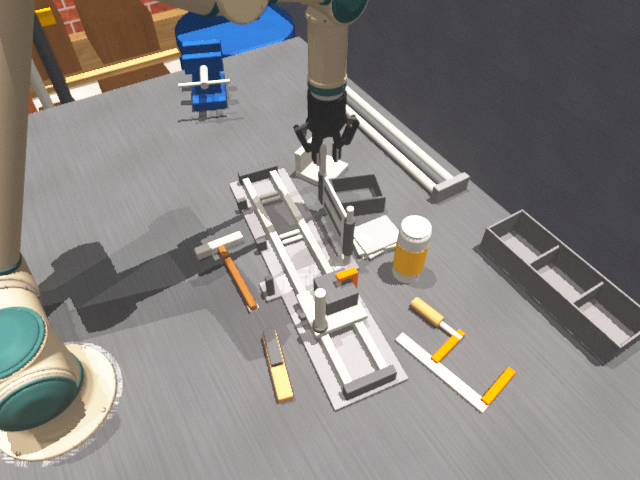

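{"name": "carry_out", "arguments": {
  "deltas": [-0.4,0,0,0,0,0,-0.2,-0.5,0,0,0,0,0,-0.2,-0.5,0,0,0,0,0,0,-0.1,-0.8,0,0,0,0,0,0,-0.8,0,0,0,0,0,0,0,0,0,0,0,0]
}}

```text
clock: 6.88
position: [0.5582, 0.1628, 0.2565]
ee_rot: [-0.434, -0.558, -0.434, 0.558]
contact_force: [1.0, -0.3, -0.5]
width: 0.0428
```

```bash
python3 s.py
python3 - <<'E'
from h import *
t=np.array([.5272,-.0055]);a=np.radians(-7.42);Rm=np.array([[np.cos(a),-np.sin(a)],[np.sin(a),np.cos(a)]])
for n in('side','top'):
    d=grab(n,n+'4');W=cloud(d);l=(W[...,:2]-t)@Rm;z=W[...,2]
    q=(z>.15)&(z<.213)&(l[...,1]>.12)&(l[...,1]<.19)&(l[...,0]>.06)&(l[...,0]<.15)
    if q.sum(): m=np.median(l[q],0);print(n,q.sum(),m,z[q].max(),'ang',np.arctan2(m[1],.088-m[0]))
    q=(z>.1)&(z<.142)&(l[...,1]>.03)&(l[...,1]<.14)&(l[...,0]>.06)&(l[...,0]<.15)
    if q.sum()>10: print('panel',q.sum(),np.polyfit(l[q][:,1],l[q][:,0],1))
E
```

```text
clk 6.875 pos [0.5582 0.1628 0.2565] local [0.009  0.1709] yaw -14.27 tilt [-0.001  0.    -1.   ] F [ 1.  -0.3 -0.5] w 0.0428 q [0.16 0.27 1.45 0.   1.42 0.41]
side 194 [0.10029277 0.15628197] 0.21130020014819806 ang 1.6492923367272754
panel 356 [0.07563871 0.08764767]
top 40 [0.09564855 0.1560308 ] 0.211560476114107 ang 1.6197766087400722
panel 225 [0.07789275 0.08585608]
```

View pics/side4.png

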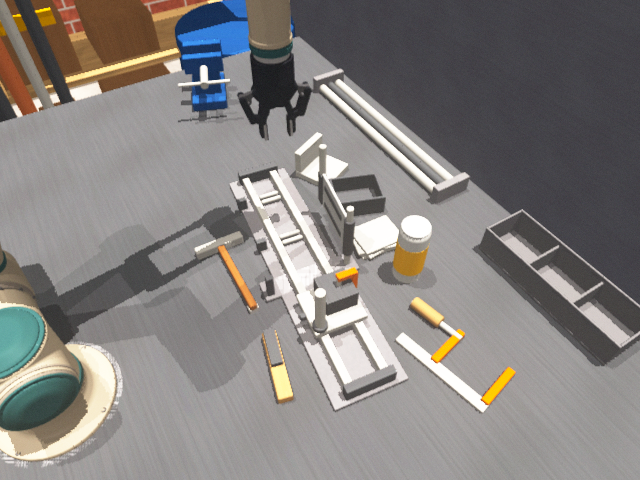

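```bash
python3 s.py .4692 -.144 .23
```

```text
clk 6.975 pos [0.5621 0.1621 0.2563] local [0.0129 0.1707] yaw -14.38 tilt [ 0.002  0.    -1.   ] F [-0.  -0.4 -0.5] w 0.0427 q [ 0.16  0.28  1.44 -0.    1.42  0.41]
units [ 0.434 -0.234  5.326]
```

{"name": "carry_out", "arguments": {
  "deltas": [0,-0.03,0.76,0,0,0,0,0,-0.03,0.76,0,0,0,0,0,-0.03,0.76,0,0,0,0,0,-0.03,0.76,0,0,0,0,0,-0.03,0.76,0,0,0,0,0,-0.03,0.76,0,0,0,0,0,-0.03,0.76,0,0,0,0,0,0,0,-1,0,0,0,0,0,0,-1,0,0,0,0,0,0,-1,0,0,0]
}}

```text
clock: 8.22
position: [0.4712, -0.1454, 0.2553]
ee_rot: [0.49, 0.51, 0.489, -0.51]
contact_force: [-0.0, -0.2, -0.0]
width: 0.0426
```

{"name": "carry_out", "arguments": {
  "deltas": [0,0,0,-1,0,0,0,0,0,0,-1,0,0,0,0,0,0,-1,0,0,0,0,0,0,-1,0,0,0,0,0,0,-1,0,0,0,0,0,0,-1,0,0,0,0,0,0,-1,0,0,0,0,0,0,-1,0,0,0,0,0,0,-1,0,0,0,0,0,0,-1,0,0,0]
}}

```text
clock: 9.48
position: [0.4713, -0.1452, 0.2553]
ee_rot: [0.635, 0.312, 0.634, -0.312]
contact_force: [-0.8, 0.3, 0.1]
width: 0.0425
```

{"name": "carry_out", "arguments": {
  "deltas": [0,0,0,-1,0,0,0,0,0,0,-1,0,0,0,0,0,0,-1,0,0,0,0,0,0,-1,0,0,0,0,0,0,-1,0,0,0,0,0,0,-1,0,0,0,0,0,0,-1,0,0,0,0,0,0,-1,0,0,0,0,0,0,-1,0,0,0,0,0,0,-1,0,0,0]
}}

```text
clock: 10.72
position: [0.4713, -0.1452, 0.2553]
ee_rot: [0.703, 0.076, 0.703, -0.076]
contact_force: [0.7, 0.3, 0.1]
width: 0.0428
```

{"name": "carry_out", "arguments": {
  "deltas": [0,0,0,-1,0,0,0.1,0,0,0,-0.2,0,0,0.1,0,0,0,0,0,0,0.1]
}}

```text
clock: 11.1
position: [0.4708, -0.1445, 0.2552]
ee_rot: [0.706, 0.048, 0.705, -0.048]
contact_force: [-0.1, 1.1, -0.1]
width: 0.0468
```

```bash
python3 s.py .4692 -.144 .135
```

```text
clk 11.1 pos [ 0.4708 -0.1445  0.2552] local [-0.038  -0.1452] yaw 82.29 tilt [ 0. -0. -1.] F [-0.1  1.1 -0.1] w 0.0468 q [-0.44  0.14  1.63 -0.    1.38 -1.88]
units [ 2.004  0.005 -0.027]
```

{"name": "carry_out", "arguments": {
  "deltas": [0.5,0,-0.03,0,0,0,0.1,0.5,0,0,0,0,0,0.1,0.5,0,0,0,0,0,0.1,0.5,0,0,0,0,0,0.1,0,0,0,0,0,0,0.1]
}}

```text
clock: 11.72
position: [0.467, -0.1431, 0.1335]
ee_rot: [0.704, 0.048, 0.707, -0.047]
contact_force: [0.3, -0.4, 1.2]
width: 0.0471
```

```bash
python3 s.py; python3 -c "
from h import *
d=grab('side','side5');cv2.imwrite('pics/side5z.png',cv2.resize(d['color'][200:350,220:420,::-1],None,fx=3.5,fy=3.5))"
```

```text
clk 11.725 pos [ 0.467  -0.1431  0.1335] local [-0.0419 -0.1443] yaw 82.31 tilt [-0.005  0.002 -1.   ] F [ 0.3 -0.4  1.2] w 0.0471 q [-0.44  0.23  1.83  0.    1.08 -1.88]
```

View pics/side5z.png

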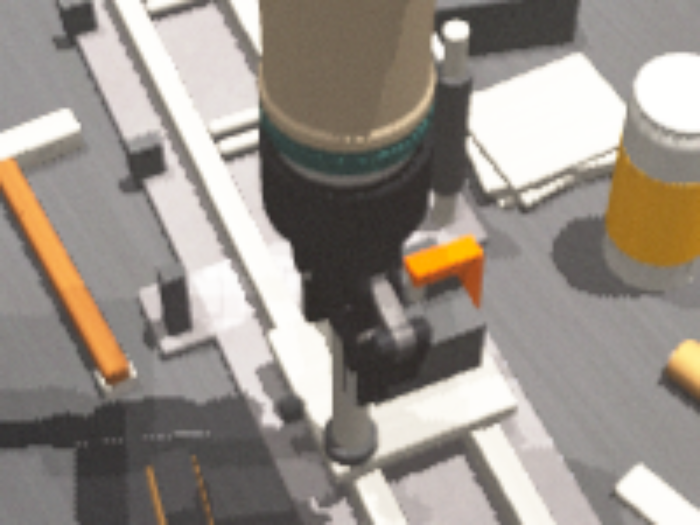

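The post base at (350,440) rises between the fingers. I'll grip it at 40 N.

{"name": "carry_out", "arguments": {
  "deltas": [0,0,0,0,0,0,-0.7,0,0,0,0,0,0,-0.7,0,0,0,0,0,0,-0.7,0,0,0,0,0,0,-0.7],
  "newtons": 40
}}

```text
clock: 12.28
position: [0.4696, -0.1441, 0.1368]
ee_rot: [0.707, 0.047, 0.704, -0.048]
contact_force: [0.5, 0.2, 6.0]
width: 0.0183
```

```bash
python3 s.py
```

```text
clk 12.275 pos [ 0.4696 -0.1441  0.1368] local [-0.0392 -0.1449] yaw 82.33 tilt [ 0.003 -0.001 -1.   ] F [0.5 0.2 6. ] w 0.0183 q [-0.44  0.22  1.83  0.    1.08 -1.88]
```

{"name": "carry_out", "arguments": {
  "deltas": [0,0.2,0,0,0,0,-0.7,0,0.3,0,0,0,0,-0.7,0,0.3,0,0,0,0,-0.7,0,0.3,0,0,0,0,-0.7]
}}

```text
clock: 12.78
position: [0.4782, -0.0791, 0.1369]
ee_rot: [0.707, 0.046, 0.704, -0.048]
contact_force: [-0.6, -3.2, 6.6]
width: 0.0183
```

```bash
python3 s.py
```

```text
clk 12.775 pos [ 0.4782 -0.0791  0.1369] local [-0.0391 -0.0793] yaw 82.35 tilt [ 0.003 -0.003 -1.   ] F [-0.6 -3.2  6.6] w 0.0183 q [-0.31  0.22  1.84 -0.    1.08 -1.74]
```

{"name": "carry_out", "arguments": {
  "deltas": [0,0.3,0,0,0,0,-0.7,0,0.3,0,0,0,0,-0.7,0,0.3,0,0,0,0,-0.7,0,0.3,0,0,0,0,-0.7,0,0.3,0,0,0,0,-0.7,0,0.3,0,0,0,0,-0.7,0,0,0,0,0,0,-0.7]
}}

```text
clock: 13.65
position: [0.4927, 0.03, 0.1368]
ee_rot: [0.707, 0.047, 0.705, -0.046]
contact_force: [-1.2, 0.9, 5.6]
width: 0.018
```

```bash
python3 s.py
```

```text
clk 13.65 pos [0.4927 0.03   0.1368] local [-0.0388  0.0307] yaw 82.4 tilt [ 0.003  0.001 -1.   ] F [-1.2  0.9  5.6] w 0.018 q [-0.08  0.23  1.82  0.    1.09 -1.52]
```

Remaining: 43 mm (0.72 units). I'll go slowly and watch the force.

{"name": "carry_out", "arguments": {
  "deltas": [0,0.15,0,0,0,0,-0.7,0,0.15,0,0,0,0,-0.7,0,0,0,0,0,0,-0.7]
}}

```text
clock: 14.02
position: [0.4949, 0.0472, 0.1369]
ee_rot: [0.707, 0.047, 0.705, -0.047]
contact_force: [-0.8, 1.6, 5.5]
width: 0.0187
```

{"name": "carry_out", "arguments": {
  "deltas": [0,0.1,0,0,0,0,-0.7,0,0.1,0,0,0,0,-0.7,0,0,0,0,0,0,-0.7]
}}

```text
clock: 14.4
position: [0.4965, 0.0588, 0.1368]
ee_rot: [0.706, 0.047, 0.705, -0.047]
contact_force: [-1.7, 0.7, 6.8]
width: 0.0183
```

{"name": "carry_out", "arguments": {
  "deltas": [0,0.1,0,0,0,0,-0.7,0,0.1,0,0,0,0,-0.7,0,0,0,0,0,0,-0.7]
}}

```text
clock: 14.78
position: [0.498, 0.0706, 0.1368]
ee_rot: [0.706, 0.047, 0.705, -0.047]
contact_force: [-1.7, 0.9, 6.5]
width: 0.0188
```

```bash
python3 s.py
```

```text
clk 14.775 pos [0.498  0.0706 0.1368] local [-0.0388  0.0717] yaw 82.36 tilt [ 0.003  0.    -1.   ] F [-1.7  0.9  6.5] w 0.0188 q [ 0.    0.24  1.81  0.    1.09 -1.44]
```

{"name": "carry_out", "arguments": {
  "deltas": [0,0.04,0,0,0,0,-0.7,0,0,0,0,0,0,-0.7,0,0,0,0,0,0,-0.7]
}}

```text
clock: 15.15
position: [0.4983, 0.0726, 0.1369]
ee_rot: [0.706, 0.047, 0.705, -0.047]
contact_force: [-1.7, 1.1, 6.9]
width: 0.0186
```

```bash
python3 s.py
python3 - <<'E'
from h import *
for n in('side','top'):
    d=grab(n,n+'6')
d=dict(np.load('side6.npz'));cv2.imwrite('pics/side6z.png',cv2.resize(d['color'][130:330,200:420,::-1],None,fx=3,fy=3))
d=dict(np.load('top6.npz'));cv2.imwrite('pics/top6z.png',cv2.resize(d['color'][200:330,180:450,::-1],None,fx=2.9,fy=2.9))
E
```

```text
clk 15.15 pos [0.4983 0.0726 0.1369] local [-0.0387  0.0737] yaw 82.35 tilt [ 0.002 -0.    -1.   ] F [-1.7  1.1  6.9] w 0.0186 q [ 0.01  0.24  1.8  -0.    1.09 -1.43]
```

View pics/side6z.png

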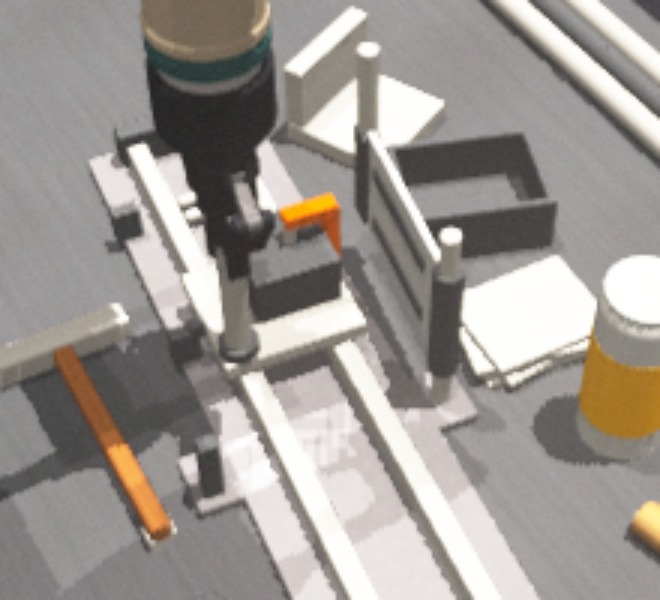

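View pics/top6z.png

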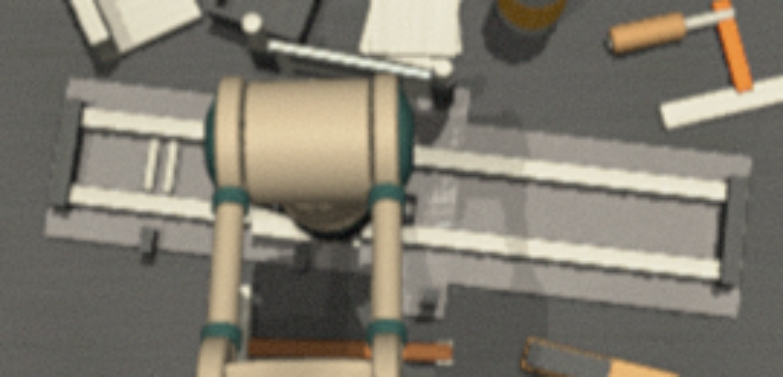

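Only the first tab is still beside the carrier, with the nose near (185,330), and the gate stands open. I'll release and lift, then measure the seating.

{"name": "carry_out", "arguments": {
  "deltas": [0,0,0,0,0,0,0.1,0,0,0,0,0,0,0.1,0,0,0,0,0,0,0.1,-0.4,0,0,0,0,0,0.1,-0.6,0,0,0,0,0,0.1,-0.7,0,0,0,0,0,0.1,0,0,-0.9,0,0,0,0.1,0,0,-0.9,0,0,0,0.1,0,0,-0.9,0,0,0,0.1,0,0,0,0,0,0,0.1]
}}

```text
clock: 16.5
position: [0.3329, 0.0946, 0.237]
ee_rot: [0.705, 0.047, 0.706, -0.047]
contact_force: [1.0, 0.5, -0.3]
width: 0.0472
```

```bash
python3 s.py
python3 - <<'E'
from h import *
t=np.array([.5272,-.0055]);a=np.radians(-7.42);Rm=np.array([[np.cos(a),-np.sin(a)],[np.sin(a),np.cos(a)]])
for n in('side','top'):
    d=grab(n,n+'7');W=cloud(d);l=(W[...,:2]-t)@Rm;z=W[...,2]
    for nm,zl,zh,c in(('post',.15,.166,(-.04,.074)),('tab1',.03,.045,(-.08,.11)),('handle',.19,.215,(.098,.157))):
        q=(z>zl)&(z<zh)&(abs(l-c)<.03).all(-1)
        if nm=='tab1': q&=(l[...,0]<-.06)
        if q.sum(): print(n,nm,q.sum(),l[q].mean(0).round(4),l[q].min(0).round(4),l[q].max(0).round(4))
d=dict(np.load('side7.npz'));cv2.imwrite('pics/side7z.png',cv2.resize(d['color'][170:290,220:350,::-1],None,fx=5,fy=5))
d=dict(np.load('top7.npz'));cv2.imwrite('pics/top7z.png',cv2.resize(d['color'][200:330,180:450,::-1],None,fx=2.9,fy=2.9))
E
```

```text
clk 16.5 pos [0.3329 0.0946 0.237 ] local [-0.2056  0.0741] yaw 82.42 tilt [-0.002  0.    -1.   ] F [ 1.   0.5 -0.3] w 0.0472 q [ 0.07 -0.08  1.91  0.    1.32 -1.36]
side post 86 [-0.0381  0.0703] [-0.0475  0.0629] [-0.0282  0.0836]
side tab1 58 [-0.07    0.1092] [-0.0788  0.1027] [-0.0601  0.1181]
side handle 85 [0.1007 0.1579] [0.0936 0.1517] [0.1096 0.1691]
top post 55 [-0.0401  0.0726] [-0.0493  0.0629] [-0.0307  0.082 ]
top tab1 37 [-0.0718  0.1113] [-0.0806  0.1043] [-0.0601  0.1177]
top handle 44 [0.0986 0.16  ] [0.0919 0.1536] [0.1082 0.1674]
```

View pics/side7z.png

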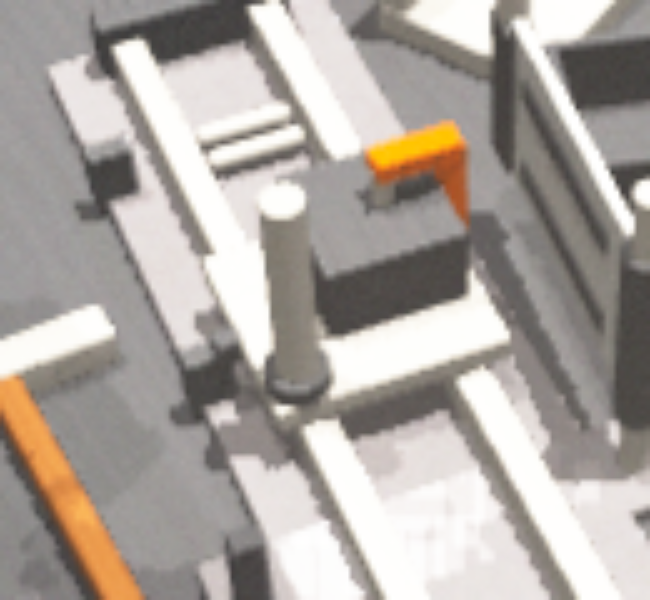

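View pics/top7z.png

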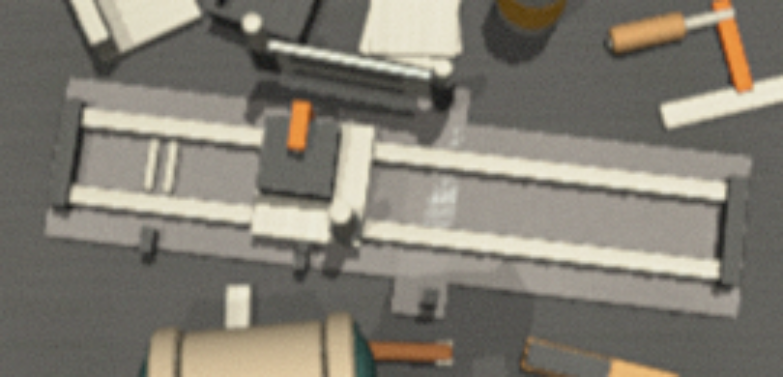

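Run:
```python
from h import *
t=np.array([.5272,-.0055]);a=np.radians(-7.42);Rm=np.array([[np.cos(a),-np.sin(a)],[np.sin(a),np.cos(a)]])
L=lambda p:(Rm.T@(p[:2]-t)).round(4)
d=dict(np.load('top0.npz'));W=cloud(d)
for n in('top0','side0'):
    d=dict(np.load(n+'.npz'));W=cloud(d);l=(W[...,:2]-t)@Rm;z=W[...,2]
    for lo,hi in((.08,.14),(.22,.28)):
        q=(abs(l[...,0])<.02)&(l[...,1]>lo)&(l[...,1]<hi)
        yb=np.round(l[q][:,1],3);
        hh=[(round(y,3),round(float(np.median(z[q][abs(l[q][:,1]-y)<.0015])),4)) for y in np.arange(lo,hi,.003) if (abs(l[q][:,1]-y)<.0015).any()]
        print(n,hh)
# carrier plate extents
for n in('top0','top7','side0','side7'):
    d=dict(np.load(n+'.npz'));W=cloud(d);l=(W[...,:2]-t)@Rm;z=W[...,2]
    q=(z>.043)&(z<.053)&(abs(l[...,0])<.052)
    q&=(l[...,1]>(-.19 if n[-1]=='0' else .03))&(l[...,1]<(-.04 if n[-1]=='0' else .19))
    print(n,q.sum(),np.percentile(l[q][:,1],[.5,2,50,98,99.5]).round(4))
    g=(d['color'].astype(float).mean(-1))
    # tabs
    for c in(.11,.25):
        q=(z>.03)&(z<.046)&(l[...,0]<-.062)&(l[...,0]>-.11)&(abs(l[...,1]-c)<.02)
        if q.sum(): print('  tab',c,q.sum(),l[q].mean(0).round(4),l[q].min(0).round(4),l[q].max(0).round(4))
d=dict(np.load('top7.npz'));cv2.imwrite('pics/t7n.png',cv2.resize(d['color'][255:300,215:315,::-1],None,fx=8,fy=8,interpolation=cv2.INTER_NEAREST))
```

```text
top0 [(np.float64(0.08), 0.0105), (np.float64(0.083), 0.0089), (np.float64(0.086), 0.0095), (np.float64(0.089), 0.0099), (np.float64(0.092), 0.0117), (np.float64(0.095), 0.0107), (np.float64(0.098), 0.0209), (np.float64(0.101), 0.0247), (np.float64(0.104), 0.0246), (np.float64(0.107), 0.0241), (np.float64(0.11), 0.011), (np.float64(0.113), 0.0096), (np.float64(0.116), 0.0194), (np.float64(0.119), 0.0231), (np.float64(0.122), 0.0242), (np.float64(0.125), 0.0214), (np.float64(0.128), 0.0111), (np.float64(0.131), 0.0118), (np.float64(0.134), 0.0094), (np.float64(0.137), 0.01), (np.float64(0.14), 0.0112)]
top0 [(np.float64(0.22), 0.0109), (np.float64(0.223), 0.0094), (np.float64(0.226), 0.0092), (np.float64(0.229), 0.0097), (np.float64(0.232), 0.0108), (np.float64(0.235), 0.0115), (np.float64(0.238), 0.0126), (np.float64(0.241), 0.024), (np.float64(0.244), 0.0253), (np.float64(0.247), 0.0219), (np.float64(0.25), 0.0102), (np.float64(0.253), 0.0106), (np.float64(0.256), 0.0192), (np.float64(0.259), 0.0254), (np.float64(0.262), 0.0252), (np.float64(0.265), 0.0237), (np.float64(0.268), 0.01
[... 1002 characters left out ...]
8 -0.0582]
  tab 0.11 35 [-0.0725  0.1115] [-0.0807  0.1052] [-0.0621  0.1173]
  tab 0.25 37 [-0.0716  0.2509] [-0.0805  0.2449] [-0.0628  0.2577]
top7 591 [0.0589 0.0597 0.0925 0.1563 0.1579]
  tab 0.11 36 [-0.0721  0.1112] [-0.0806  0.1043] [-0.0625  0.1177]
  tab 0.25 39 [-0.0712  0.2507] [-0.0808  0.2444] [-0.0621  0.2591]
side0 1033 [-0.1588 -0.1582 -0.1334 -0.0614 -0.059 ]
  tab 0.11 52 [-0.0706  0.1102] [-0.0783  0.1041] [-0.062   0.1198]
  tab 0.25 44 [-0.0704  0.2498] [-0.0785  0.2434] [-0.0621  0.2588]
side7 689 [0.0577 0.0584 0.0807 0.1556 0.1578]
  tab 0.11 57 [-0.0702  0.1095] [-0.0788  0.1037] [-0.0621  0.1181]
  tab 0.25 46 [-0.0705  0.2497] [-0.0786  0.2442] [-0.062   0.2583]
```

View pics/t7n.png

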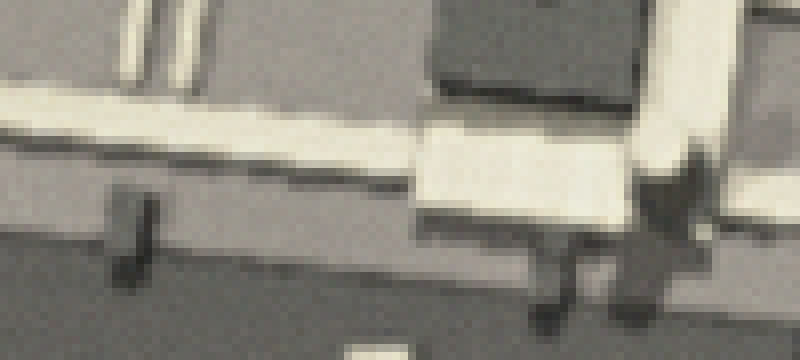

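The carrier (≈0.108) reads 2–3 mm short of the bar and tab centre (≈0.111), so I'm not sure it snapped in. I'll regrip the post and push a little further while watching the force.

```bash
python3 s.py .4982 .071 .235
```

```text
clk 16.6 pos [0.3373 0.0944 0.2377] local [-0.2012  0.0745] yaw 82.36 tilt [ 0.002  0.    -1.   ] F [-0.2  0.1  0.8] w 0.0471 q [ 0.07 -0.08  1.9  -0.    1.32 -1.36]
units [ 0.05  -0.03   2.709]
```

{"name": "carry_out", "arguments": {
  "deltas": [0,-0.03,0.9,0,0,0,0.1,0,0,0.9,0,0,0,0.1,0,0,0.9,0,0,0,0.1,0.6,0,0,0,0,0,0.1,0.6,0,0,0,0,0,0.1,0.45,0,0,0,0,0,0.1,0,0,0,0,0,0,0.1]
}}

```text
clock: 17.48
position: [0.497, 0.0706, 0.1358]
ee_rot: [0.704, 0.047, 0.707, -0.048]
contact_force: [-0.1, -0.6, 0.0]
width: 0.0467
```

```bash
python3 s.py .4982 .071 .137
```

```text
clk 17.475 pos [0.497  0.0706 0.1358] local [-0.0397  0.0715] yaw 82.31 tilt [-0.005 -0.    -1.   ] F [-0.1 -0.6  0. ] w 0.0467 q [ 0.    0.25  1.8  -0.    1.1  -1.43]
units [-0.02   0.01   0.018]
```

{"name": "carry_out", "arguments": {
  "deltas": [0,0,0,0,0,0,-0.7,0,0,0,0,0,0,-0.7,0,0,0,0,0,0,-0.7,0,0,0,0,0,0,-0.7]
}}

```text
clock: 17.98
position: [0.499, 0.071, 0.1396]
ee_rot: [0.707, 0.047, 0.704, -0.047]
contact_force: [3.9, 0.1, 2.9]
width: 0.0183
```

{"name": "carry_out", "arguments": {
  "deltas": [0,0.025,0,0,0,0,-0.7,0,0,0,0,0,0,-0.7]
}}

```text
clock: 18.23
position: [0.4992, 0.072, 0.1396]
ee_rot: [0.707, 0.047, 0.704, -0.047]
contact_force: [1.5, -1.8, 5.8]
width: 0.0185
```

{"name": "carry_out", "arguments": {
  "deltas": [0,0.025,0,0,0,0,-0.7,0,0,0,0,0,0,-0.7]
}}

```text
clock: 18.48
position: [0.4994, 0.0735, 0.1396]
ee_rot: [0.707, 0.047, 0.704, -0.047]
contact_force: [3.5, -0.8, 6.1]
width: 0.0184
```

{"name": "carry_out", "arguments": {
  "deltas": [0,0.025,0,0,0,0,-0.7,0,0,0,0,0,0,-0.7]
}}

```text
clock: 18.73
position: [0.4996, 0.075, 0.1396]
ee_rot: [0.707, 0.047, 0.704, -0.047]
contact_force: [1.8, -0.9, 6.2]
width: 0.0187
```

```bash
python3 s.py
```

```text
clk 18.725 pos [0.4996 0.075  0.1396] local [-0.0378  0.0762] yaw 82.36 tilt [ 0.004 -0.001 -1.   ] F [ 1.8 -0.9  6.2] w 0.0187 q [ 0.01  0.24  1.8  -0.    1.1  -1.43]
```

{"name": "carry_out", "arguments": {
  "deltas": [0,0.025,0,0,0,0,-0.7,0,0,0,0,0,0,-0.7]
}}

```text
clock: 18.98
position: [0.4998, 0.0765, 0.1396]
ee_rot: [0.707, 0.047, 0.704, -0.047]
contact_force: [3.2, -0.9, 6.3]
width: 0.0187
```

{"name": "carry_out", "arguments": {
  "deltas": [0,0.02,0,0,0,0,-0.7,0,0,0,0,0,0,-0.7]
}}

```text
clock: 19.23
position: [0.4999, 0.0777, 0.1396]
ee_rot: [0.707, 0.047, 0.704, -0.047]
contact_force: [3.5, -1.1, 5.5]
width: 0.0185
```

{"name": "carry_out", "arguments": {
  "deltas": [0,0,0,0,0,0,0.1,0,0,0,0,0,0,0.1,0,0,0,0,0,0,0.1,-0.4,0,0,0,0,0,0.1,-0.6,0,0,0,0,0,0.1,-0.7,0,0,0,0,0,0.1,0,0,-0.9,0,0,0,0.1,0,0,-0.9,0,0,0,0.1,0,0,-0.9,0,0,0,0.1,0,0,0,0,0,0,0.1]
}}

```text
clock: 20.48
position: [0.3332, 0.0999, 0.2399]
ee_rot: [0.705, 0.047, 0.706, -0.047]
contact_force: [0.6, 0.3, 0.2]
width: 0.0469
```

```bash
cat > m.py <<'E'
from h import *
import sys
k=sys.argv[1]
t=np.array([.5272,-.0055]);a=np.radians(-7.42);Rm=np.array([[np.cos(a),-np.sin(a)],[np.sin(a),np.cos(a)]])
for n in('top','side'):
    d=grab(n,n+k)
    W=cloud(d);l=(W[...,:2]-t)@Rm;z=W[...,2]
    q=(z>.043)&(z<.053)&(abs(l[...,0])<.052)&(l[...,1]>.03)&(l[...,1]<.19)
    print(n,q.sum(),np.percentile(l[q][:,1],[.5,2,50,98,99.5]).round(4))
    q=(z>.15)&(z<.166)&(abs(l-(-.04,.074))<.03).all(-1); print(' post',l[q].mean(0).round(4))
    if n=='top': cv2.imwrite('pics/t%sn.png'%k,cv2.resize(d['color'][255:300,215:315,::-1],None,fx=8,fy=8,interpolation=cv2.INTER_NEAREST))
E
python3 s.py; python3 m.py 8
```

```text
clk 20.475 pos [0.3332 0.0999 0.2399] local [-0.206   0.0795] yaw 82.42 tilt [-0.003  0.    -1.   ] F [0.6 0.3 0.2] w 0.0469 q [ 0.09 -0.08  1.9   0.    1.33 -1.35]
top 568 [0.064  0.0647 0.0955 0.1616 0.1633]
 post [-0.0399  0.0782]
side 684 [0.0631 0.0637 0.0857 0.1609 0.1639]
 post [-0.0383  0.0756]
```

View pics/t8n.png

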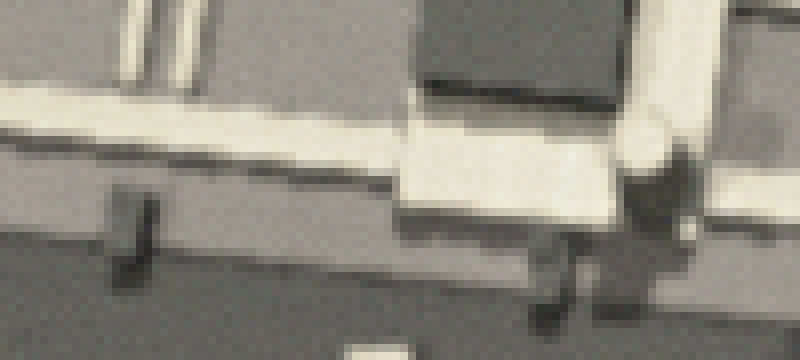

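There's no recentering and no resistance over a 5 mm range. I'll probe both detent flanks by force to find the true centre.

{"name": "carry_out", "arguments": {
  "deltas": [0,-0.03,0.9,0,0,0,0.1,0,0,0.9,0,0,0,0.1,0,0,0.9,0,0,0,0.1,0.6,0,0,0,0,0,0.1,0.6,0,0,0,0,0,0.1,0.5,0,0,0,0,0,0,0,0,0,0,0,0,-0.7,0,0,0,0,0,0,-0.7,0,0,0,0,0,0,-0.7,0,0,0,0,0,0,-0.7]
}}

```text
clock: 21.82
position: [0.4982, 0.0762, 0.1372]
ee_rot: [0.705, 0.047, 0.706, -0.047]
contact_force: [5.3, 0.2, -22.8]
width: 0.0184
```

{"name": "carry_out", "arguments": {
  "deltas": [0,0.025,0,0,0,0,-0.7,0,0,0,0,0,0,-0.7]
}}

```text
clock: 22.08
position: [0.4984, 0.0772, 0.1373]
ee_rot: [0.705, 0.047, 0.706, -0.048]
contact_force: [5.6, -1.0, -24.5]
width: 0.0183
```

{"name": "carry_out", "arguments": {
  "deltas": [0,0.02,0,0,0,0,-0.7,0,0,0,0,0,0,-0.7]
}}

```text
clock: 22.32
position: [0.4985, 0.0783, 0.1373]
ee_rot: [0.705, 0.047, 0.706, -0.048]
contact_force: [4.3, -2.2, -25.1]
width: 0.018
```

{"name": "carry_out", "arguments": {
  "deltas": [0.02,0,0,0,0,0,-0.7,0,0.02,0,0,0,0,-0.7,0,0,0,0,0,0,-0.7]
}}

```text
clock: 22.7
position: [0.4988, 0.08, 0.1372]
ee_rot: [0.706, 0.047, 0.705, -0.047]
contact_force: [3.9, -1.5, -18.7]
width: 0.0181
```

{"name": "carry_out", "arguments": {
  "deltas": [0,0.02,0,0,0,0,-0.7,0,0,0,0,0,0,-0.7]
}}

```text
clock: 22.95
position: [0.499, 0.0814, 0.1372]
ee_rot: [0.706, 0.047, 0.705, -0.047]
contact_force: [3.2, -1.2, -18.5]
width: 0.0186
```

{"name": "carry_out", "arguments": {
  "deltas": [0,0.02,0,0,0,0,-0.7,0,0,0,0,0,0,-0.7]
}}

```text
clock: 23.2
position: [0.4991, 0.0827, 0.1372]
ee_rot: [0.706, 0.047, 0.705, -0.047]
contact_force: [3.9, -1.8, -17.3]
width: 0.0186
```

```bash
python3 s.py;python3 m.py 9
```

```text
clk 23.2 pos [0.4991 0.0827 0.1372] local [-0.0392  0.0838] yaw 82.34 tilt [ 0.  0. -1.] F [  3.9  -1.8 -17.3] w 0.0186 q [ 0.03  0.25  1.8   0.    1.1  -1.41]
top 96 [0.0694 0.0699 0.1485 0.1685 0.1688]
 post [nan nan]
side 669 [0.0678 0.0687 0.0901 0.1654 0.1683]
 post [-0.043   0.0717]m.py:10: RuntimeWarning: Mean of empty slice.
  q=(z>.15)&(z<.166)&(abs(l-(-.04,.074))<.03).all(-1); print(' post',l[q].mean(0).round(4))
  ret = um.true_divide(
```

View pics/side9.png

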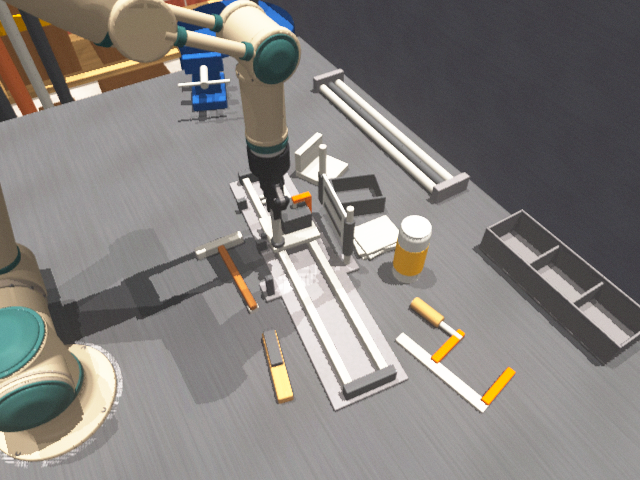

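{"name": "carry_out", "arguments": {
  "deltas": [0,0.02,0,0,0,0,-0.7,0,0,0,0,0,0,-0.7]
}}

```text
clock: 23.55
position: [0.4993, 0.0838, 0.1372]
ee_rot: [0.706, 0.047, 0.705, -0.047]
contact_force: [4.6, -0.8, -16.7]
width: 0.0181
```

```bash
python3 s.py
```

```text
clk 23.55 pos [0.4993 0.0838 0.1372] local [-0.0392  0.085 ] yaw 82.34 tilt [ 0.  0. -1.] F [  4.6  -0.8 -16.7] w 0.0181 q [ 0.03  0.25  1.8   0.    1.1  -1.41]
```

{"name": "carry_out", "arguments": {
  "deltas": [0,0.03,0,0,0,0,-0.7]
}}

```text
clock: 23.68
position: [0.4995, 0.0854, 0.1372]
ee_rot: [0.706, 0.047, 0.705, -0.047]
contact_force: [3.8, -0.8, -17.0]
width: 0.0181
```

{"name": "carry_out", "arguments": {
  "deltas": [0,0.03,0,0,0,0,-0.7]
}}

```text
clock: 23.8
position: [0.4997, 0.0873, 0.1372]
ee_rot: [0.706, 0.047, 0.705, -0.047]
contact_force: [4.4, -2.1, -16.9]
width: 0.0183
```

{"name": "carry_out", "arguments": {
  "deltas": [0,0,0,0,0,0,-0.7]
}}

```text
clock: 23.92
position: [0.4998, 0.0876, 0.1372]
ee_rot: [0.706, 0.047, 0.705, -0.047]
contact_force: [4.4, -1.5, -17.3]
width: 0.0184
```

```bash
python3 s.py
```

```text
clk 23.925 pos [0.4998 0.0876 0.1372] local [-0.0392  0.0887] yaw 82.34 tilt [ 0.  0. -1.] F [  4.4  -1.5 -17.3] w 0.0184 q [ 0.04  0.25  1.79  0.    1.1  -1.4 ]
```

{"name": "carry_out", "arguments": {
  "deltas": [0.03,-0.05,0,0,0,0,-0.7]
}}

```text
clock: 24.05
position: [0.4995, 0.0853, 0.137]
ee_rot: [0.706, 0.048, 0.705, -0.047]
contact_force: [-1.9, 1.5, 4.9]
width: 0.0184
```

{"name": "carry_out", "arguments": {
  "deltas": [0.02,-0.04,0,0,0,0,-0.7]
}}

```text
clock: 24.18
position: [0.4992, 0.0827, 0.1369]
ee_rot: [0.706, 0.048, 0.705, -0.047]
contact_force: [-3.7, 2.0, 11.7]
width: 0.0184
```

{"name": "carry_out", "arguments": {
  "deltas": [0,-0.04,0,0,0,0,-0.7]
}}

```text
clock: 24.3
position: [0.4989, 0.0802, 0.137]
ee_rot: [0.706, 0.048, 0.705, -0.047]
contact_force: [-1.9, 2.0, 6.5]
width: 0.0182
```

{"name": "carry_out", "arguments": {
  "deltas": [0,-0.04,0,0,0,0,-0.7]
}}

```text
clock: 24.42
position: [0.4986, 0.0778, 0.137]
ee_rot: [0.706, 0.048, 0.705, -0.047]
contact_force: [-1.5, 1.7, 5.8]
width: 0.0181
```

{"name": "carry_out", "arguments": {
  "deltas": [0,-0.04,0,0,0,0,-0.7]
}}

```text
clock: 24.55
position: [0.4983, 0.0754, 0.137]
ee_rot: [0.706, 0.048, 0.705, -0.047]
contact_force: [-2.1, 2.0, 5.7]
width: 0.0183
```

{"name": "carry_out", "arguments": {
  "deltas": [0,-0.04,0,0,0,0,-0.7]
}}

```text
clock: 24.68
position: [0.4979, 0.0731, 0.137]
ee_rot: [0.706, 0.048, 0.705, -0.047]
contact_force: [-1.7, 2.0, 5.8]
width: 0.0183
```

{"name": "carry_out", "arguments": {
  "deltas": [0,-0.04,0,0,0,0,-0.7]
}}

```text
clock: 24.8
position: [0.4976, 0.0707, 0.137]
ee_rot: [0.706, 0.048, 0.705, -0.047]
contact_force: [-2.3, 2.9, 6.5]
width: 0.0185
```

{"name": "carry_out", "arguments": {
  "deltas": [0,-0.04,0,0,0,0,-0.7]
}}

```text
clock: 24.92
position: [0.4973, 0.0683, 0.137]
ee_rot: [0.706, 0.048, 0.705, -0.047]
contact_force: [-0.9, 2.3, 6.6]
width: 0.0183
```

```bash
python3 s.py
```

```text
clk 24.925 pos [0.4973 0.0683 0.137 ] local [-0.0392  0.0693] yaw 82.32 tilt [ 0.003  0.002 -1.   ] F [-0.9  2.3  6.6] w 0.0183 q [-0.    0.24  1.81  0.    1.09 -1.44]
```

{"name": "carry_out", "arguments": {
  "deltas": [0,-0.04,0,0,0,0,-0.7]
}}

```text
clock: 25.05
position: [0.497, 0.0659, 0.137]
ee_rot: [0.706, 0.048, 0.705, -0.047]
contact_force: [-2.7, 2.3, 5.8]
width: 0.0185
```

{"name": "carry_out", "arguments": {
  "deltas": [0,-0.04,0,0,0,0,-0.7]
}}

```text
clock: 25.18
position: [0.4967, 0.0635, 0.137]
ee_rot: [0.706, 0.048, 0.705, -0.047]
contact_force: [-1.4, 2.6, 5.9]
width: 0.0188
```

{"name": "carry_out", "arguments": {
  "deltas": [0,-0.04,0,0,0,0,-0.7]
}}

```text
clock: 25.3
position: [0.4964, 0.0611, 0.137]
ee_rot: [0.706, 0.048, 0.705, -0.047]
contact_force: [-1.1, 2.2, 6.1]
width: 0.0185
```

{"name": "carry_out", "arguments": {
  "deltas": [0,-0.04,0,0,0,0,-0.7]
}}

```text
clock: 25.42
position: [0.496, 0.0587, 0.137]
ee_rot: [0.706, 0.048, 0.705, -0.047]
contact_force: [-2.1, 2.2, 5.8]
width: 0.0185
```

```bash
python3 s.py; python3 m.py 10 2>/dev/null
```

```text
clk 25.425 pos [0.496  0.0587 0.137 ] local [-0.0392  0.0597] yaw 82.32 tilt [ 0.003  0.002 -1.   ] F [-2.1  2.2  5.8] w 0.0185 q [-0.02  0.24  1.81  0.    1.09 -1.46]
top 101 [0.0456 0.0483 0.1228 0.1431 0.1434]
 post [nan nan]
side 706 [0.0436 0.0445 0.0661 0.1408 0.1432]
 post [-0.0473  0.0629]
```

{"name": "carry_out", "arguments": {
  "deltas": [0,0.1,0,0,0,0,-0.7,0,0.06,0,0,0,0,-0.7,0,0.02,0,0,0,0,-0.7]
}}

```text
clock: 25.9
position: [0.4973, 0.0686, 0.137]
ee_rot: [0.706, 0.047, 0.705, -0.047]
contact_force: [-1.5, -0.6, 6.1]
width: 0.0183
```

{"name": "carry_out", "arguments": {
  "deltas": [0,0.015,0,0,0,0,-0.7]
}}

```text
clock: 26.02
position: [0.4975, 0.0694, 0.137]
ee_rot: [0.706, 0.047, 0.705, -0.047]
contact_force: [-1.9, -0.8, 6.0]
width: 0.0186
```

{"name": "carry_out", "arguments": {
  "deltas": [0,0.015,0,0,0,0,-0.7]
}}

```text
clock: 26.15
position: [0.4975, 0.0703, 0.137]
ee_rot: [0.706, 0.047, 0.705, -0.047]
contact_force: [-3.1, -0.8, 6.3]
width: 0.0184
```

{"name": "carry_out", "arguments": {
  "deltas": [0,0.015,0,0,0,0,-0.7]
}}

```text
clock: 26.28
position: [0.4977, 0.0712, 0.137]
ee_rot: [0.706, 0.047, 0.705, -0.047]
contact_force: [-2.3, -1.4, 6.3]
width: 0.0187
```

{"name": "carry_out", "arguments": {
  "deltas": [0,0.015,0,0,0,0,-0.7]
}}

```text
clock: 26.4
position: [0.4978, 0.0721, 0.137]
ee_rot: [0.706, 0.047, 0.705, -0.047]
contact_force: [-2.4, -2.0, 7.1]
width: 0.0181
```

{"name": "carry_out", "arguments": {
  "deltas": [0,0.015,0,0,0,0,-0.7]
}}

```text
clock: 26.52
position: [0.4979, 0.073, 0.137]
ee_rot: [0.706, 0.047, 0.705, -0.047]
contact_force: [-1.7, -1.8, 6.1]
width: 0.0187
```

{"name": "carry_out", "arguments": {
  "deltas": [0,0.015,0,0,0,0,-0.7]
}}

```text
clock: 26.65
position: [0.498, 0.0738, 0.137]
ee_rot: [0.706, 0.047, 0.705, -0.047]
contact_force: [-3.0, -1.0, 6.3]
width: 0.0183
```

{"name": "carry_out", "arguments": {
  "deltas": [0,0.01,0,0,0,0,-0.7]
}}

```text
clock: 26.78
position: [0.4981, 0.0745, 0.137]
ee_rot: [0.706, 0.047, 0.705, -0.047]
contact_force: [-2.1, -1.6, 6.3]
width: 0.0182
```

{"name": "carry_out", "arguments": {
  "deltas": [0,0.01,0,0,0,0,-0.7]
}}

```text
clock: 26.9
position: [0.4982, 0.075, 0.137]
ee_rot: [0.706, 0.047, 0.705, -0.047]
contact_force: [-2.2, -1.1, 6.5]
width: 0.0182
```

{"name": "carry_out", "arguments": {
  "deltas": [0,0,0,0,0,0,-0.7]
}}

```text
clock: 27.02
position: [0.4982, 0.0751, 0.137]
ee_rot: [0.706, 0.047, 0.705, -0.047]
contact_force: [-2.6, -0.1, 7.3]
width: 0.0184
```

```bash
python3 s.py
python3 - <<'E'
from h import *
d=grab('side','side11')
cv2.imwrite('pics/s11n.png',cv2.resize(d['color'][215:265,225:325,::-1],None,fx=8,fy=8,interpolation=cv2.INTER_CUBIC))
E
```

```text
clk 27.025 pos [0.4982 0.0751 0.137 ] local [-0.0392  0.0762] yaw 82.35 tilt [ 0.002 -0.    -1.   ] F [-2.6 -0.1  7.3] w 0.0184 q [ 0.01  0.24  1.8  -0.    1.09 -1.43]
```

View pics/s11n.png

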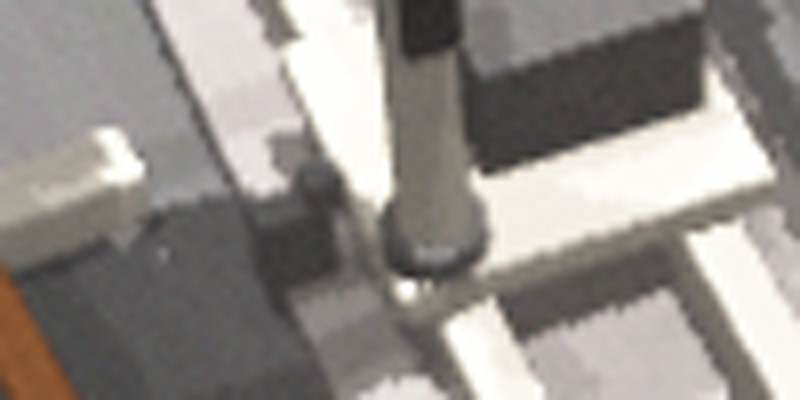

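Centred by image and tool, with the nose facing the first tab. I'll release and retreat.

{"name": "carry_out", "arguments": {
  "deltas": [0,0,0,0,0,0,0.1,0,0,0,0,0,0,0.1,0,0,0,0,0,0,0.1,-0.4,0,0,0,0,0,0.1,-0.6,0,0,0,0,0,0.1,-0.7,0,0,0,0,0,0.1,0,0,-0.9,0,0,0,0.1,0,0,-0.9,0,0,0,0.1,0,0,-0.9,0,0,0,0.1,0,0,0,0,0,0,0.1]
}}

```text
clock: 28.32
position: [0.3333, 0.0973, 0.2359]
ee_rot: [0.705, 0.047, 0.706, -0.047]
contact_force: [-0.2, -0.5, -0.4]
width: 0.047
```

```bash
python3 s.py; python3 m.py 12; python3 -c "
from h import *
d=dict(np.load('side12.npz'));cv2.imwrite('pics/s12n.png',cv2.resize(d['color'][215:265,225:325,::-1],None,fx=8,fy=8,interpolation=cv2.INTER_CUBIC))"
```

```text
clk 28.325 pos [0.3333 0.0973 0.2359] local [-0.2056  0.0769] yaw 82.42 tilt [-0.002  0.    -1.   ] F [-0.2 -0.5 -0.4] w 0.047 q [ 0.08 -0.08  1.91  0.    1.32 -1.36]
top 585 [0.0613 0.0619 0.0942 0.159  0.1606]
 post [-0.0402  0.0754]
side 686 [0.0601 0.0611 0.0835 0.1571 0.1607]
 post [-0.0384  0.0731]
```

View pics/t12n.png

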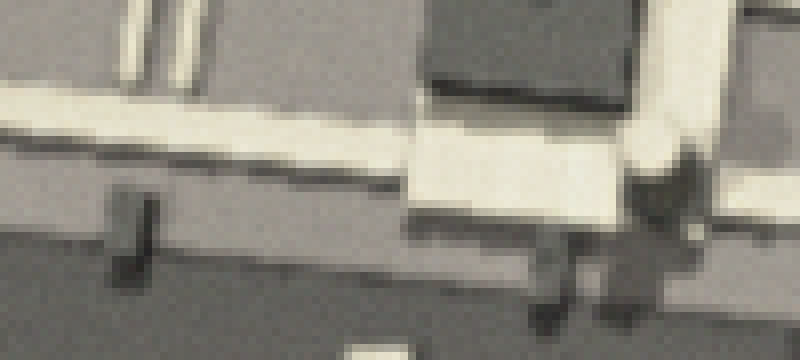

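View pics/s12n.png

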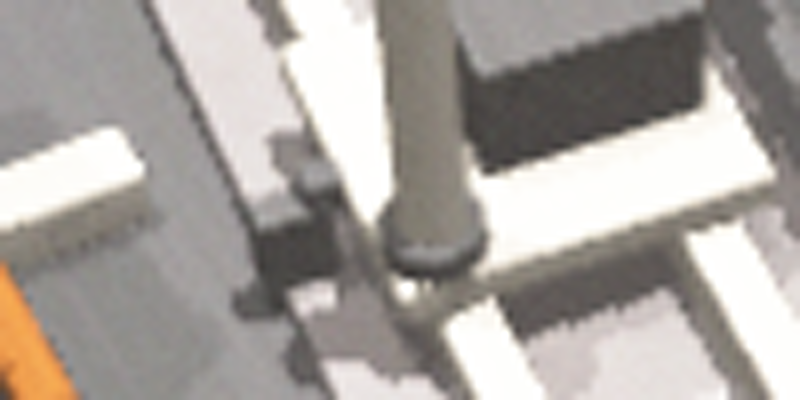

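Run:
```python
from h import *
t=np.array([.5272,-.0055]);a=np.radians(-7.42);Rm=np.array([[np.cos(a),-np.sin(a)],[np.sin(a),np.cos(a)]])
for n,yc in(('top0',-.109),('side0',-.109),('top12',.11),('side12',.11),('side8',.112),('side7',.108)):
    d=dict(np.load(n+'.npz'));W=cloud(d);l=(W[...,:2]-t)@Rm;z=W[...,2]
    for lo in np.arange(-.084,-.05,.004):
        q=(z>.034)&(z<.052)&(l[...,0]>lo)&(l[...,0]<lo+.004)&(abs(l[...,1]-yc)<.035)
        if q.sum(): print(n,lo.round(3),q.sum(),'y',l[q][:,1].min().round(4),l[q][:,1].max().round(4),'mean',l[q][:,1].mean().round(4),'z',z[q].mean().round(3))
for f in('side12',):
    d=dict(np.load(f+'.npz'))
    for p in [(.0-.066,.110,.045),(-.08,.11,.04),(-.08,.104,.04),(-.08,.116,.04)]:
        w=Rm@np.array(p[:2])+t; u=proj(d,(*w,p[2])); print(p,((u-[225,215])*8).round(0))
```

```text
top0 -0.068 5 y -0.1127 -0.1046 mean -0.1082 z 0.043
top0 -0.064 7 y -0.1123 -0.1043 mean -0.1089 z 0.047
top0 -0.06 6 y -0.1119 -0.1038 mean -0.1075 z 0.046
top0 -0.056 34 y -0.1429 -0.075 mean -0.1103 z 0.046
top0 -0.052 36 y -0.132 -0.0748 mean -0.1025 z 0.047
side0 -0.068 1 y -0.1083 -0.1083 mean -0.1083 z 0.044
side0 -0.064 16 y -0.1132 -0.1047 mean -0.1094 z 0.045
side0 -0.06 15 y -0.113 -0.1034 mean -0.1094 z 0.045
side0 -0.056 52 y -0.141 -0.0749 mean -0.1115 z 0.044
side0 -0.052 67 y -0.1438 -0.0741 mean -0.1048 z 0.048
top12 -0.084 2 y 0.1074 0.1107 mean 0.1091 z 0.039
top12 -0.08 7 y 0.1053 0.1158 mean 0.1104 z 0.042
top12 -0.076 8 y 0.1059 0.1139 mean 0.1098 z 0.039
top12 -0.072 5 y 0.1068 0.1144 mean 0.1111 z 0.041
top12 -0.068 8 y 0.1066 0.1175 mean 0.1125 z 0.039
top12 -0.064 6 y 0.1065 0.115 mean 0.1115 z 0.048
top12 -0.06 5 y 0.1073 0.1156 mean 0.1104 z 0.048
top12 -0.056 34 y 0.0793 0.1422 mean 0.1113 z 0.046
top12 -0.052 30 y 0.0875 0.1447 mean 0.1182 z 0.048
side12 -0.08 7 y 0.1048 0.1155 mean 0.1097 z 0.04
side12 -0.076 11 y 0.1057 0.1175 mean 0.111 z 0.039
side1
[... 556 characters left out ...]
 0.044
side8 -0.06 15 y 0.1059 0.1191 mean 0.1113 z 0.044
side8 -0.056 29 y 0.0806 0.147 mean 0.1105 z 0.044
side8 -0.052 44 y 0.0809 0.1469 mean 0.1151 z 0.047
side7 -0.08 7 y 0.105 0.1159 mean 0.1095 z 0.039
side7 -0.076 12 y 0.1045 0.118 mean 0.1103 z 0.039
side7 -0.072 9 y 0.1043 0.1181 mean 0.1095 z 0.04
side7 -0.068 12 y 0.1037 0.1171 mean 0.1105 z 0.039
side7 -0.064 17 y 0.1027 0.1161 mean 0.1086 z 0.045
side7 -0.06 11 y 0.1046 0.1123 mean 0.1071 z 0.045
side7 -0.056 33 y 0.0738 0.1392 mean 0.1042 z 0.044
side7 -0.052 46 y 0.0806 0.142 mean 0.1123 z 0.047
(-0.066, 0.11, 0.045) [291. 191.]
(-0.08, 0.11, 0.04) [244. 218.]
(-0.08, 0.104, 0.04) [251. 233.]
(-0.08, 0.116, 0.04) [237. 203.]
```

Run:
```python
from h import *
a=dict(np.load('top0.npz'))['color'];b=dict(np.load('top12.npz'))['color']
cv2.imwrite('pics/cmp.png',np.vstack([a[150:350,130:500],b[150:350,130:500]])[:,:,::-1])
```

```text
(no output)
```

View pics/cmp.png

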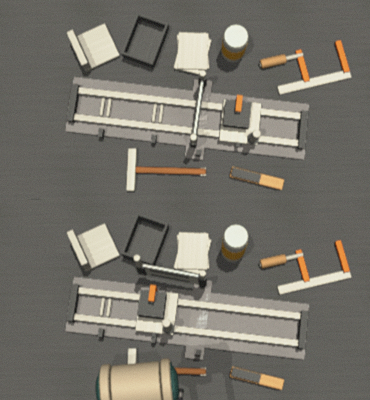

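The bystanders haven't moved, the gate stands open alongside the rail, the carrier is at the first station and the gripper is clear. I'm handing the job in.

```bash
python3 -c "
from rig import job
print(job.sign_off())"
```

```text
the job is handed in; nothing more can be done
None
```

I opened the gate first, then moved the carrier to the first station. **I could not confirm that its plunger snapped in.** I handed the job in at about 28.5 s of the 48 s allowed.

**Gate:** I swung it open by its handle to about 1.62–1.65 rad, so it stands alongside the rail on the far side. It was still there in the last pictures.

**Carrier:** I gripped its post, pushed it through the gateway and left it at the first station. In the last pictures its centre measured 0.110–0.111 m past the gate plane, and its nose faced the first tab to within about 1 mm. The second station's bars are still uncovered.

**What I left behind:** The gripper is open and clear, touching nothing. The other bench items looked unmoved in before and after top views, though the arm hid part of the hammer.

**What disagreed:**
- **No snap felt:** I expected about 8 N at the cross bars. In slow pushes from about 18 mm short of the station to 12 mm past it, I measured only about 2 N of friction.
- **No self-centring:** When I let go 2–3 mm short and then 2–3 mm past the station, the carrier stayed where it was both times. I set the final position from the pictures and the tool position instead.
- **Overshoot:** That checking took the carrier about 12 mm past the station, onto or just past its far cross bar, then about 18 mm back before I centred it.
- **Regrip load:** On one regrip I closed the fingers while still moving down, which put about 25 N of vertical force on the wrist, well under the 120 N limit.

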